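Fetch the key cup from behind the containers

ROBOT

A 6-joint arm with a two-finger parallel gripper is mounted at the origin on the work surface. World frame = base frame: x ahead of the robot, y to its left, z up, the work surface at z = 0. Lengths are in m, angles in degrees, forces in N, time in s.
With the tool pointing down it reaches from about 0.35 to 0.775 m from the base axis. Payload 7.3 kg.
Tool frame: the origin (TCP) lies at the very end of the fingers, on their centre line; the grasp point (between the pads) lies manip.pinch_z behind it (manip.pinch_z is the distance from the TCP to the grasp point, in m); z points along the fingers, y is the line along which they close (so a half turn about z gives the same grasp; the last joint's range is limited). The gripper opens to 92 mm and grips with 3 to 60 N. Pads are 19 mm wide; open, the fingers measure 130 mm over their backs; the gripper's body (75 mm by 190 mm) begins 47 mm behind the grasp point.
Start: joints at [-73.51, 19.595, 87.324, -0, 73.075, -8.365], TCP at [0.221, -0.476, 0.227] pointing down, gripper open.
Joint ranges: [-145.02, 145.02], [-44.19, 115.74], [2.07, 154.8], [-57.11, 237.11], [16.16, 152.29], [-177.93, 177.93]. Speed limits (degrees/s): [147.25, 147.25, 180, 180, 180, 180].

INTERFACE

Orientations are given as [roll, pitch, yaw] about the fixed x, y, z axes, in that order (R = Rz(yaw) Ry(pitch) Rx(roll)).
In Python, from bench import manip, camera, look_for gives the robot as it stands.
- The arm moves only by the shell command python3 -m pendant FILE, which reads ROWS from the file FILE. ROWS is a JSON list of rows, 1 to 12 of them, each of 5 numbers: dx, dy, dz in m, then a turn about the tool's z in degrees, then the finger opening in m; each row shifts and turns the commanded pose from where the row before left it, along the tool's axes as they then stand; what a row does not reach is not made up. A row lasts 1/10 s, in which the tool goes at most 0.05 m and 8.59 degrees, less where a joint would pass 70% of its speed; a pose out of reach is approached as far as the arm can. The fingers move at their own pace and stop on an object; the grip force is fixed at half the most. Time passes only in rows, so rows that do not move let the fingers close. It prints the time, the measured TCP pose, the force, the opening and the grip force at its end. Input that does not fit is refused with a message, and nothing moves.
- manip.get_obs(): the state, without advancing time (a new reading comes with each control period).
- camera(name): name is "scene" or "top"; returns a dict with "color" (384x512x3 uint8, blue, green, red), "fx", "fy", "cx", "cy" (pixels), "R" (3x3) and "t" (3): a world point X has camera coordinates R X + t. Camera axes: x right, y down, z forward; pixel columns grow to the right and rows downward; lengths in m; the calibration is good to about 2 mm. A picture is of the moment at which its call begins. There is no depth.
- manip.close_job(): hands the job in; it is judged then, once.
Trained networks look in the newest picture that a camera, given by its name, has taken for a name from the list of things; names that differ only in an ending like _2 or _b are one class to them, and where a whole thing is asked for, a point or a joint stands for the part that bears it (a point fixed in the world has none). Each returns a list of dicts, best first, with "score" (0 to 1); they miss things now and then, are a little off and sometimes report something else, mostly with a low value. They report only what shows in the picture. A call takes as long as a camera call. They do not tell look-alikes from the thing itself.
- look_for(camera, thing): "rect" ([left, top, width, height] as shares, 0 to 1, of the picture: columns of its width, rows of its height, round what is visible of it).
The state is a dict: "t": time; "joints": joint angles; "qd": joint speeds; "joint_torque": joint torques, N m; "tcp_pos": TCP position; "ee_rot": TCP orientation; "contact_force": force on the tool from outside, world axes, zero at the start; "torque": the same for the moment, N m; "finger_gap": finger opening in m; "finger_force": force on a finger pad.
Only numpy, scipy, OpenCV 4.12 (cv2) and the standard library are available. Lean on these libraries where they do the work, as an engineer would, in place of code of your own. Each camera call takes 0.05 s, during which the arm holds its last target. There are 200 camera calls.

TASK

The small key cup sits in the oak caddy, hemmed in by an amber bottle, a round can and a rectangular tin: stand all three containers aside on the black mat first, then take the cup out and lay it, cork side up, in the middle of the round cork disc, and only after that put each container back in the caddy exactly where it stood. Keep the containers upright all the time, let go of everything, and do not shift the loose saxophone neck or the larger key cup on the counter.

Things in the scene. Friction and masses are not known exactly. Their poses are not given: they have to be found in the camera images.
- bottle: Amber glass bottle, upright, loose, 0.13 to 0.25 kg: body 40 mm diameter up to 82 mm, then a shoulder and a black cap 25 mm diameter, 111 mm high in all. Origin: centre of its underside; z up along its axis.
- can: Plain metal can, upright, loose, 0.15 to 0.31 kg: 50 mm diameter, 95 mm high. Origin: centre of its underside; z up.
- tin: Grey rectangular tin, upright, loose, 0.14 to 0.28 kg: 50 mm (its x) by 34 mm (its y), 88 mm high, with a 22 mm steel cap that brings it to 102 mm; the cap sits 8 mm off centre towards its +x. Origin: centre of its underside; z up.
- cup: The small key cup (the one to fetch): brass dish 36 mm diameter, 14 mm high, a cork pad on top, with a key arm 6 mm wide along its +x ending in a cross tube 24 mm long, 37 mm from the centre. 40 g. It stays flat if held across the dish (along its y). Origin: centre of the dish's underside; z up, cork side.
- caddy: Fixed oak caddy: tray 190 mm (its x) by 210 mm (its y); floor 8 mm above the counter, rim 8 mm wide with its top 18 mm above the counter. Three cork rounds (58 mm, flush) at (-60,0), (30,60) and (30,-60) mm in its x, y mark the containers' places; each container stands within 6 mm of one of them, which on which varies. The small cup lies near (30,0). Origin: centre of its underside.
- mat: Fixed black rubber mat, the side area: 260 mm (its x) by 140 mm (its y), 4 mm thick. To the robot's left or right. (A fixed oak drawer cabinet, 120 mm high, stands farther out, at the far left of the counter, its drawer part open; it is not used.) Origin: centre of its underside.
- disc: Fixed round cork work disc, 90 mm diameter, 6 mm thick, across from the mat, on the robot's other hand. Origin: centre of its underside.
- neck: Loose lacquered brass saxophone neck, a bent tube about 220 mm long and 25 mm high, lying on the counter beyond the caddy. Leave it. Origin: on the counter near the middle of its length.
- big_cup: Loose larger key cup, same shape, 54 mm diameter, lying on the counter beyond the caddy. Leave it. Origin: centre of its underside.
Not all that is in view belongs to the job. What is shaped like the tin but blue or green is not meant.

How it is judged:
By the outcome, as a careful person would: the job done as asked, in the order asked, and still so for the second after the job is handed in, with the robot touching nothing.
It also fails if it takes over 144 s, if anything falls off the work surface, if the arm or the gripper's body presses on something with over 40 N, if the wrist force passes 120 N, or if a joint passes its speed limit or range.

## Working session

There is one attempt and no reset: what is moved stays moved. The work goes in short steps, Python scripts to look and compute and a shell command to move; the robot and the scene stay as the last step left them, time stands still between calls to the robot, and variables do not carry over. Pictures are saved under pics/ and viewed, at most 14 in all, crops included, and the job is handed in when it is done.

```bash
ls; mkdir -p pics
python3 - <<'E'
from bench import manip,camera,look_for
import cv2,numpy as np
for n in("top","scene"):
    c=camera(n);cv2.imwrite(f"pics/{n}0.png",c["color"])
    print(n,c["fx"],c["cx"],c["cy"],np.round(c["R"],4).tolist(),np.round(c["t"],4).tolist())
    for th in "bottle can tin cup caddy mat disc neck big_cup".split():
        print(th,[(round(d["score"],2),[round(a*b) for a,b in zip(d["rect"],(512,384,512,384))]) for d in look_for(n,th)][:4])
o=manip.get_obs();print(o["t"],o["tcp_pos"],o["ee_rot"],o["finger_gap"],manip.pinch_z)
E
```

```text
pics
top 410.96530552106225 264.25266740549006 187.29845428329295 [[0.0197, -0.9997, -0.0155], [-0.9821, -0.0165, -0.1874], [0.1871, 0.0189, -0.9822]] [0.0072, 0.6226, 0.7786]
bottle [(0.69, [229, 193, 26, 21])]
can [(0.72, [263, 185, 20, 32]), (0.67, [252, 238, 27, 30])]
tin [(0.97, [291, 195, 27, 33]), (0.9, [361, 205, 34, 30]), (0.62, [342, 161, 33, 33]), (0.17, [384, 252, 49, 47])]
cup [(0.52, [263, 187, 18, 29]), (0.42, [106, 199, 65, 128])]
caddy [(0.67, [215, 174, 112, 104])]
mat [(0.84, [105, 199, 68, 127]), (0.75, [347, 119, 23, 35])]
disc [(0.69, [385, 252, 49, 47])]
neck [(0.98, [152, 102, 99, 46])]
big_cup [(0.92, [347, 119, 23, 35])]
scene 362.4068434899669 255.33145315754672 196.83817170420502 [[0.581, 0.8139, -0.0028], [0.4458, -0.3211, -0.8356], [-0.681, 0.4842, -0.5494]] [-0.3533, -0.2383, 1.3257]
bottle [(0.91, [264, 155, 16, 46]), (0.61, [197, 168, 102, 63])]
can [(0.65, [228, 149, 16, 38])]
tin [(0.86, [182, 206, 30, 46]), (0.6, [215, 173, 22, 43]), (0.6, [155, 193, 28, 42])]
cup [(0.64, [246, 197, 20, 14])]
caddy [(0.94, [197, 169, 101, 62]), (0.74, [246, 195, 17, 19])]
mat [(0.6, [266, 139, 84, 43])]
disc [(0.79, [103, 206, 39, 24])]
neck [(0.71, [330, 191, 42, 55]), (0.64, [244, 194, 19, 18])]
big_cup [(0.84, [211, 259, 27, 27])]
1.0 [ 0.22067075 -0.47638992  0.22674829] [1.79991590e+02 2.48851545e-03 2.48523703e+01] 0.0917795525164022 0.0188
```

Run:
```python
import cv2
a=cv2.imread("pics/top0.png")
cv2.imwrite("pics/topc.png",cv2.resize(a[90:340,90:450],None,fx=2.2,fy=2.2,interpolation=cv2.INTER_CUBIC))
b=cv2.imread("pics/scene0.png")
cv2.imwrite("pics/scenec.png",cv2.resize(b[120:300,90:390],None,fx=2.6,fy=2.6,interpolation=cv2.INTER_CUBIC))
```

```text
(no output)
```

View pics/topc.png

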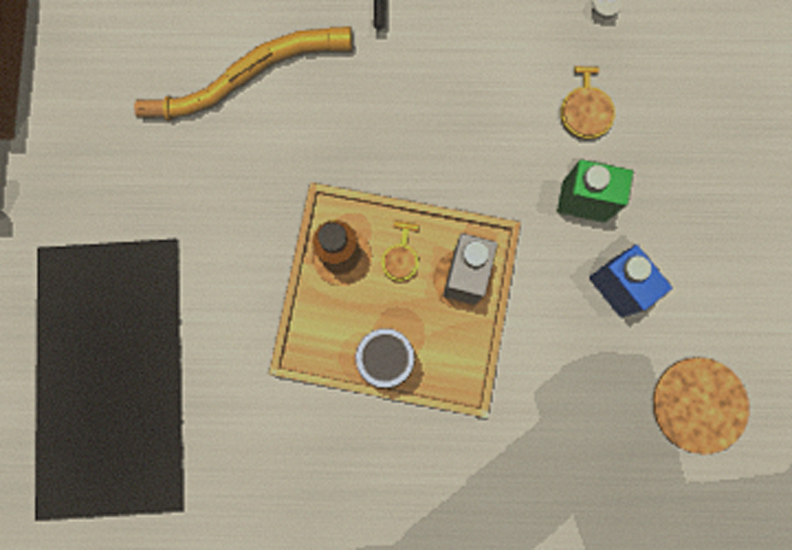

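View pics/scenec.png

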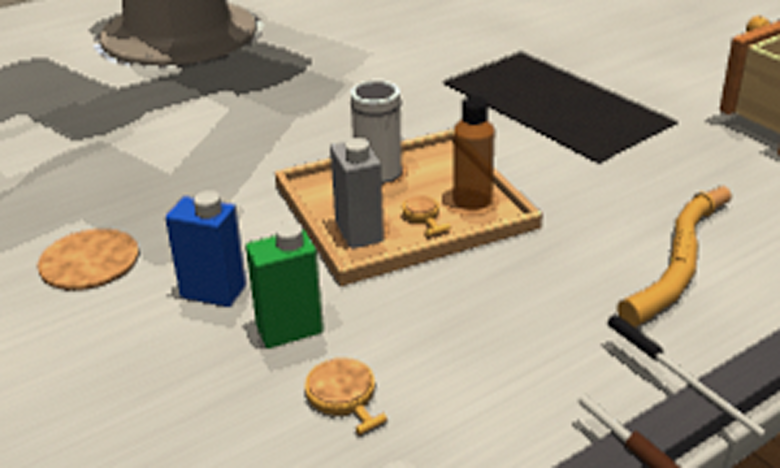

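The top view shows the bottle (full-image ≈241,198), can (≈265,253) and grey tin (≈306,205) in the caddy, with the cup between them (≈272,209). The mat is on the left and the disc at (≈409,274). The blue and green tins are decoys.

```bash
cat > h.py <<'E'
import numpy as np,cv2
from bench import manip,camera,look_for
def ray(c,u,v,z):
    R,t=np.array(c["R"]),np.array(c["t"]); o=-R.T@t
    d=R.T@np.array([(u-c["cx"])/c["fx"],(v-c["cy"])/c["fy"],1]); return (o+d*(z-o[2])/d[2])[:2]
def proj(c,P):
    p=(np.array(c["R"])@np.array(P).T).T+c["t"]; return p[:,:2]/p[:,2:]*[c["fx"],c["fy"]]+[c["cx"],c["cy"]]
def circ(x,y,z,r): a=np.linspace(0,2*np.pi,60); return np.c_[x+r*np.cos(a),y+r*np.sin(a),a*0+z]
def rect(x,y,z,lx,ly,yaw):
    q=np.array([[1,1],[1,-1],[-1,-1],[-1,1],[1,1]])*[lx/2,ly/2]; c,s=np.cos(np.radians(yaw)),np.sin(np.radians(yaw))
    return np.c_[q@np.array([[c,s],[-s,c]])+[x,y],np.full(5,z)]
def over(c,shapes,crop,f,fn):
    l,t,w,h=crop; im=cv2.resize(c["color"][t:t+h,l:l+w],None,fx=f,fy=f,interpolation=cv2.INTER_CUBIC)
    for P in shapes: cv2.polylines(im,[np.int32(((proj(c,P)+.5-[l,t])*f-.5)*8)],False,(255,255,0),1,cv2.LINE_AA,3)
    cv2.imwrite(fn,im)
E
cat > est.py <<'E'
from h import *
T=camera("top");S=camera("scene")
tp=lambda x,y,z:ray(T,90+x/2.2,90+y/2.2,z)
sp=lambda x,y,z:ray(S,90+x/2.6,120+y/2.6,z)
def p(n,*a): print(n,*[np.round(q,4) for q in a])
p("bottle",tp(332,238,.119),sp(474,102,.119))
p("can",tp(386,358,.103),sp(377,91,.103))
p("tincap",tp(475,254,.110),sp(357,146,.110))
p("cup",tp(401,262,.022),sp(421,207,.022)); p("tube",tp(405,228,.016),sp(437,229,.016))
C=np.array([tp(313,184,.018),tp(520,221,.018),tp(488,416,.018),tp(271,375,.018)]);print(C.round(4),C.mean(0))
d=C[0]+C[1]-C[2]-C[3];print("yaw",np.degrees(np.arctan2(d[1],d[0])))
M=np.array([tp(37,247,.004),tp(178,239,.004),tp(184,511,.004),tp(36,520,.004)]);print(M.round(4),M.mean(0))
p("disc",tp(701,405,.006),sp(89,258,.006))
# tin top corners: TL,TR,BR,BL
E
python3 est.py
python3 - <<'E'
import cv2
a=cv2.imread("pics/top0.png")
cv2.imwrite("pics/topz.png",cv2.resize(a[170:285,210:335],None,fx=5,fy=5,interpolation=cv2.INTER_CUBIC))
E
```

```text
bottle [0.5893 0.0609] [0.5953 0.0605]
can [0.4893 0.013 ] [0.4957 0.0158]
tincap [ 0.5789 -0.0619] [ 0.5876 -0.0642]
cup [0.5829 0.0015] [0.5921 0.001 ]
tube [ 0.6171 -0.0019] [ 0.6242 -0.0031]
[[ 0.6589  0.0889]
 [ 0.6255 -0.1131]
 [ 0.4404 -0.0818]
 [ 0.474   0.1222]] [0.54969029 0.00403803]
yaw -9.899614707412802
[[0.5939 0.3609]
 [0.6043 0.2217]
 [0.3477 0.2001]
 [0.3366 0.3382]] [0.47063681 0.28023487]
disc [ 0.4542 -0.2835] [ 0.4626 -0.283 ]
```

View pics/topz.png

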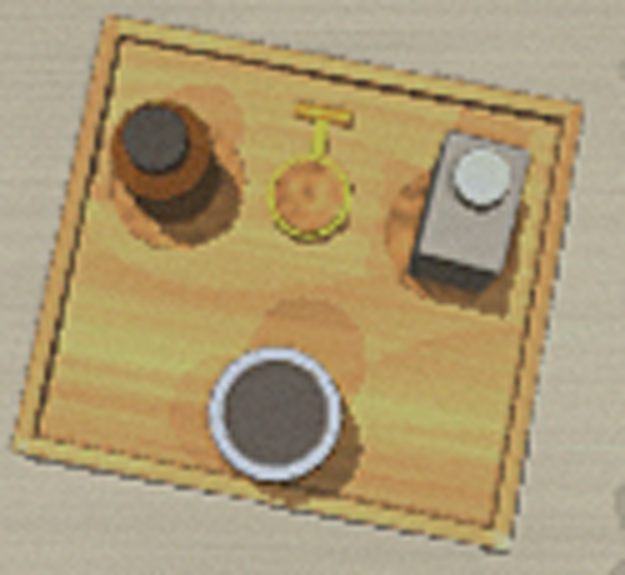

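```bash
cat > e2.py <<'E'
from h import *
T=camera("top");q=lambda x,y,z:ray(T,210+x/5,170+y/5,z)
C=np.array([q(448,130,.096),q(530,150,.096),q(500,273,.096),q(417,257,.096)]);print(C.round(4),C.mean(0))
for a,b in((0,3),(1,2),(0,1),(3,2)): d=C[a]-C[b];print(np.hypot(*d),np.degrees(np.arctan2(d[1],d[0])))
y=-12;x0,y0=C.mean(0)
sh=[circ(.5893,.0609,.119,.0125),circ(.5893,.0609,.008,.02),circ(.4893,.013,.103,.025),circ(.4893,.013,.008,.025),rect(x0,y0,.096,.05,.034,y),rect(x0,y0,.008,.05,.034,y),circ(.5829,.0015,.02,.018),rect(.5497,.004,.018,.19,.21,-9.9),rect(.4706,.2802,.004,.26,.14,4.7),circ(.4542,-.2835,.006,.045)]
over(T,sh,(95,150,345,180),2.3,"pics/ovt.png")
sx=[s+[.0,0,0] for s in sh]
over(camera("scene"),sx,(90,130,270,125),2.9,"pics/ovs.png")
E
python3 e2.py
```

```text
[[ 0.5993 -0.0509]
 [ 0.592  -0.0825]
 [ 0.5442 -0.0709]
 [ 0.5498 -0.0392]] [ 0.57130031 -0.06088878]
0.05084803867252992 -13.266452615736606
0.04914473020462744 -13.672094077979285
0.032479738570112895 77.02914955270106
0.032185867688440895 80.06807200880067
```

View pics/ovt.png

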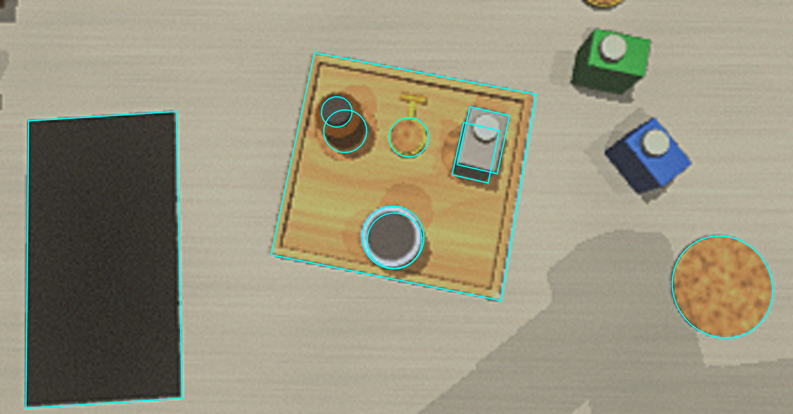

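View pics/ovs.png

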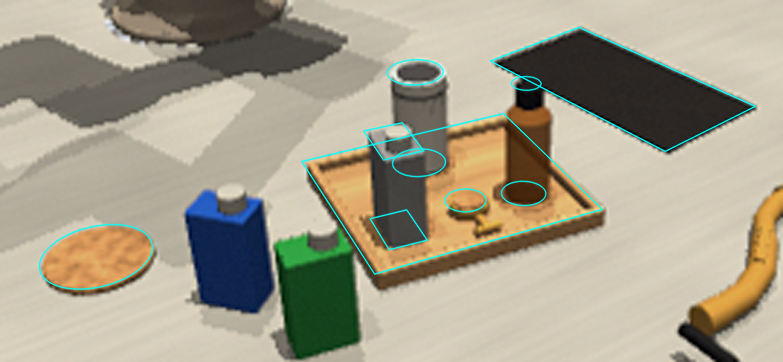

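The top-view overlay fits to within about a pixel. The scene view is off by a consistent ~1 px, or a few mm in +x. I'll turn the tool to yaw −12.5 and check it against the cameras once it is above the bottle.

```bash
cat > d.py <<'E'
import sys,numpy as np
from bench import manip
o=manip.get_obs();p=np.array(o["tcp_pos"]);y=np.radians(o["ee_rot"][2])
def show(t):
    d=np.array(t)-p;print("tool d",np.round([np.cos(y)*d[0]+np.sin(y)*d[1],np.sin(y)*d[0]-np.cos(y)*d[1],-d[2]],4))
print("t",round(o["t"],2),p.round(4),np.round(o["ee_rot"],2),"gap",round(o["finger_gap"],4),"F",np.round(o["contact_force"],1),round(float(np.max(o["finger_force"])),1))
a=list(map(float,sys.argv[1:]))
for i in range(0,len(a),3):show(a[i:i+3])
E
echo '[[0, 0, 0, 7.5, 0.092], [0, 0, 0, 7.5, 0.092], [0, 0, 0, 7.5, 0.092], [0, 0, 0, 7.5, 0.092], [0, 0, 0, 7.35, 0.092], [0, 0, 0, 0, 0.092]]' > rows.txt && python3 -m pendant rows.txt; python3 d.py .591 .061 .15
```

```text
t: 1.8
tcp_pos: [0.2207, -0.4764, 0.2268]
ee_rot: [180.0, -0.0, -12.6]
contact_force: [0.1, -0.3, 0.6]
finger_gap: 0.0919
finger_force: 0.0
t 1.8 [ 0.2207 -0.4764  0.2268] [179.99  -0.   -12.56] gap 0.0919 F [ 0.1 -0.3  0.6] 0.0
tool d [ 0.2446 -0.6051  0.0768]
```

```bash
echo '[[0.015, -0.038, 0, 0, 0.092], [0.015, -0.038, 0, 0, 0.092], [0.015, -0.038, 0, 0, 0.092], [0.015, -0.038, 0, 0, 0.092], [0.015, -0.038, 0, 0, 0.092], [0.015, -0.038, 0, 0, 0.092], [0.015, -0.038, 0, 0, 0.092], [0.015, -0.038, 0, 0, 0.092], [0.015, -0.038, 0, 0, 0.092], [0.015, -0.038, 0, 0, 0.092], [0.015, -0.038, 0, 0, 0.092], [0.015, -0.038, 0, 0, 0.092]]' > rows.txt && python3 -m pendant rows.txt >/dev/null;echo '[[0.015, -0.038, 0.01, 0, 0.092], [0.015, -0.038, 0.02, 0, 0.092], [0.015, -0.038, 0.02, 0, 0.092], [0.015, -0.035, 0.02, 0, 0.092], [0, 0, 0, 0, 0.092], [0, 0, 0, 0, 0.092]]' > rows.txt && python3 -m pendant rows.txt >/dev/null; python3 d.py .591 .061 .15
python3 - <<'E'
from h import *
p=manip.get_obs()["tcp_pos"]
a=np.radians(-12.56);yv=np.array([np.sin(a),-np.cos(a)])
L=[np.r_[p[:2]+s*yv*.0459,p[2]] for s in(-1,1)]
sh=[np.array([L[0],L[1]])]+[circ(*l,.003) for l in L]
T=camera("top");S=camera("scene")
over(T,sh,(195,140,140,140),3,"pics/a.png");over(S,sh,(200,90,120,140),3,"pics/b.png")
A=cv2.imread("pics/a.png");B=cv2.imread("pics/b.png");cv2.imwrite("pics/ab.png",np.hstack([A,B]))
E
```

```text
t 3.6 [0.5856 0.0629 0.1558] [ 1.7996e+02  1.0000e-01 -1.2250e+01] gap 0.092 F [-0.5  0.2  0.2] 0.0
tool d [0.0057 0.0008 0.0058]
```

View pics/ab.png

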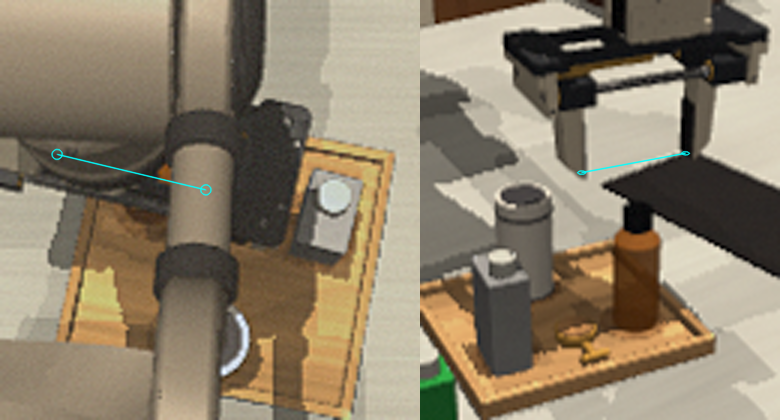

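Projected fingertips agree with the scene view, so I'll bias object x by about +3 mm. Now down to the bottle.

```bash
python3 d.py .593 .061 .0632; echo '[[0.007, 0, 0, 0, 0.092], [0, 0, 0.03, 0, 0.092], [0, 0, 0.03, 0, 0.092], [0, 0, 0.02, 0, 0.092], [0, 0, 0.012, 0, 0.092], [0, 0, 0, 0, 0.092]]' > rows.txt && python3 -m pendant rows.txt >/dev/null; python3 d.py .593 .061 .0632
```

```text
t 3.7 [0.5859 0.0616 0.1573] [ 1.7999e+02 -5.0000e-02 -1.2430e+01] gap 0.0917 F [ 0.6 -0.3  0.8] 0.0
tool d [ 0.0071 -0.0009  0.0941]
t 4.3 [0.5923 0.06   0.0638] [ 1.7997e+02  1.0000e-01 -1.2540e+01] gap 0.0919 F [0.4 0.2 0.1] 0.0
tool d [ 0.0005 -0.0011  0.0006]
```

```bash
echo '[[0, 0, 0, 0, 0.07], [0, 0, 0, 0, 0.05], [0, 0, 0, 0, 0.045], [0, 0, 0, 0, 0.042], [0, 0, 0, 0, 0.04], [0, 0, 0, 0, 0.03], [0, 0, 0, 0, 0.03], [0, 0, 0, 0, 0.03], [0, 0, 0, 0, 0.03], [0, 0, 0, 0, 0.03]]' > rows.txt && python3 -m pendant rows.txt >/dev/null; python3 d.py .593 .061 .0632
```

```text
t 5.3 [0.5928 0.0609 0.0647] [-180.    -0.   -12.5] gap 0.0392 F [0.5 1.3 0. ] 29.9
tool d [ 0.0002 -0.0002  0.0015]
```

```bash
echo '[[0, 0, -0.01, 0, 0.03], [0, 0, -0.02, 0, 0.03], [0, 0, -0.02, 0, 0.03], [0, 0, 0, 0, 0.03]]' > rows.txt && python3 -m pendant rows.txt >/dev/null; python3 d.py .552 .287 .1102 .5928 .0609 .0642
```

```text
t 5.7 [0.5946 0.0607 0.1179] [-179.94   -0.33  -12.5 ] gap 0.0393 F [ 1.   0.4 -1. ] 29.9
tool d [-0.0905 -0.2117  0.0077]
tool d [-0.0018  0.0002  0.0537]
```

```bash
echo '[[-0.005, -0.012, 0, 0, 0.03], [-0.011, -0.026, 0, 0, 0.03], [-0.014, -0.033, 0, 0, 0.03], [-0.014, -0.033, 0, 0, 0.03], [-0.014, -0.033, 0, 0, 0.03], [-0.014, -0.033, 0, 0, 0.03], [-0.011, -0.026, 0, 0, 0.03], [-0.006, -0.015, 0, 0, 0.03], [0, 0, 0, 0, 0.03], [0, 0, 0, 0, 0.03]]' > rows.txt && python3 -m pendant rows.txt >/dev/null; python3 d.py .552 .287 .0602
```

```text
t 6.7 [0.5511 0.2857 0.1139] [ 1.7992e+02  5.0000e-02 -1.2460e+01] gap 0.0392 F [-0.1 -0.9 -0.9] 29.9
tool d [ 0.0006 -0.0015  0.0537]
```

```bash
echo '[[0, 0, 0.02, 0, 0.03], [0, 0, 0.02, 0, 0.03], [0, 0, 0.01, 0, 0.03], [0, 0, 0.0025, 0, 0.03], [0, 0, 0, 0, 0.03], [0, 0, 0, 0, 0.03]]' > rows.txt && python3 -m pendant rows.txt >/dev/null; python3 d.py; echo '[[0, 0, 0.001, 0, 0.03], [0, 0, 0, 0, 0.03]]' > rows.txt && python3 -m pendant rows.txt >/dev/null;python3 d.py
```

```text
t 7.3 [0.5522 0.286  0.0631] [-1.7995e+02 -8.0000e-02 -1.2520e+01] gap 0.0393 F [ 0.2 -0.4 -1.3] 29.9
t 7.5 [0.5518 0.2862 0.0617] [-1.7997e+02 -5.0000e-02 -1.2490e+01] gap 0.0394 F [ 0.9 -0.2 -0.9] 29.9
```

```bash
for i in 1; do echo '[[0, 0, 0.001, 0, 0.03], [0, 0, 0, 0, 0.03]]' > rows.txt && python3 -m pendant rows.txt >/dev/null;python3 d.py; done;  echo '[[0, 0, 0.001, 0, 0.03], [0, 0, 0, 0, 0.03]]' > rows.txt && python3 -m pendant rows.txt >/dev/null;python3 d.py
```

```text
t 7.7 [0.5518 0.2863 0.0607] [-1.7998e+02 -6.0000e-02 -1.2490e+01] gap 0.0394 F [0.1 0.4 1.3] 29.9
t 7.9 [0.5522 0.2863 0.0606] [-1.7995e+02 -1.1000e-01 -1.2490e+01] gap 0.0393 F [-0.8 -1.2  7.5] 29.9
```

```bash
echo '[[0, 0, 0, 0, 0.05], [0, 0, 0, 0, 0.092], [0, 0, 0, 0, 0.092], [0, 0, -0.02, 0, 0.092], [0, 0, -0.035, 0, 0.092], [0, 0, -0.035, 0, 0.092], [0, 0, 0, 0, 0.092]]' > rows.txt && python3 -m pendant rows.txt >/dev/null; python3 d.py .492 .013 .145
```

```text
t 8.6 [0.5541 0.2871 0.1545] [-179.71   -0.47  -12.49] gap 0.0896 F [ 0.8  1.  -0.1] 0.0
tool d [-0.0014  0.2811  0.0095]
```

```bash
echo '[[0, 0.02, 0, 0, 0.092], [0, 0.035, 0, 0, 0.092], [0, 0.04, 0, 0, 0.092], [0, 0.04, 0, 0, 0.092], [0, 0.04, 0, 0, 0.092], [0, 0.04, 0, 0, 0.092], [0, 0.035, 0, 0, 0.092], [0, 0.02, 0, 0, 0.092], [0, 0.011, 0.005, 0, 0.092], [0, 0, 0, 0, 0.092], [0, 0, 0, 0, 0.092]]' > rows.txt && python3 -m pendant rows.txt >/dev/null; python3 d.py .492 .013 .0632
```

```text
t 9.7 [0.4906 0.0124 0.1437] [-1.7999e+02  5.0000e-02 -1.2500e+01] gap 0.0916 F [0.3 0.3 0.2] 0.0
tool d [ 0.0012 -0.0009  0.0805]
```

```bash
echo '[[0.001, -0.001, 0.03, 0, 0.092], [0, 0, 0.03, 0, 0.092], [0, 0, 0.02, 0, 0.092], [0, 0, 0, 0, 0.08], [0, 0, 0, 0, 0.06], [0, 0, 0, 0, 0.055], [0, 0, 0, 0, 0.052], [0, 0, 0, 0, 0.05], [0, 0, 0, 0, 0.04], [0, 0, 0, 0, 0.04], [0, 0, 0, 0, 0.04], [0, 0, 0, 0, 0.04]]' > rows.txt && python3 -m pendant rows.txt >/dev/null; python3 d.py;echo '[[0, 0, 0, 0, 0.04], [0, 0, 0, 0, 0.04]]' > rows.txt && python3 -m pendant rows.txt >/dev/null; python3 d.py
```

```text
t 10.9 [0.4925 0.0126 0.0648] [-1.7998e+02 -8.0000e-02 -1.2510e+01] gap 0.05 F [0.2 2.5 6.6] 29.8
t 11.1 [0.4924 0.0126 0.0648] [-1.7998e+02 -8.0000e-02 -1.2500e+01] gap 0.0498 F [0.  2.6 6.2] 29.8
```

```bash
echo '[[0, 0, -0.015, 0, 0.04], [0, 0, -0.02, 0, 0.04], [0, 0, -0.015, 0, 0.04], [-0.008, -0.012, 0, 0, 0.04], [-0.016, -0.025, 0, 0, 0.04], [-0.02, -0.03, 0, 0, 0.04], [-0.022, -0.033, 0, 0, 0.04], [-0.022, -0.033, 0, 0, 0.04], [-0.022, -0.033, 0, 0, 0.04], [-0.02, -0.031, 0, 0, 0.04], [-0.016, -0.025, 0, 0, 0.04], [-0.0076, -0.0117, 0, 0, 0.04]]' > rows.txt && python3 -m pendant rows.txt >/dev/null; echo '[[0, 0, 0, 0, 0.04], [0, 0, 0, 0, 0.04]]' > rows.txt && python3 -m pendant rows.txt >/dev/null; python3 d.py .393 .274 .0608
```

```text
t 12.5 [0.392  0.2735 0.1135] [ 1.7992e+02  5.0000e-02 -1.2450e+01] gap 0.0499 F [-0.2 -0.8 -2.5] 29.8
tool d [ 0.0009 -0.0007  0.0527]
```

```bash
echo '[[0, 0, 0.02, 0, 0.04], [0, 0, 0.02, 0, 0.04], [0, 0, 0.01, 0, 0.04], [0, 0, 0.003, 0, 0.04], [0, 0, 0, 0, 0.04], [0, 0, 0, 0, 0.04]]' > rows.txt && python3 -m pendant rows.txt >/dev/null; python3 d.py; echo '[[0, 0, 0.001, 0, 0.04], [0, 0, 0, 0, 0.04]]' > rows.txt && python3 -m pendant rows.txt >/dev/null;python3 d.py
```

```text
t 13.1 [0.3931 0.2739 0.0617] [-1.7997e+02 -6.0000e-02 -1.2520e+01] gap 0.0495 F [ 0.4  0.5 -1.2] 29.8
t 13.3 [0.3927 0.274  0.0605] [-1.7998e+02 -4.0000e-02 -1.2490e+01] gap 0.0496 F [ 0.4  1.1 -1.2] 29.8
```

```bash
echo '[[0, 0, 0.001, 0, 0.04], [0, 0, 0, 0, 0.04]]' > rows.txt && python3 -m pendant rows.txt >/dev/null;python3 d.py;  echo '[[0, 0, 0.0007, 0, 0.04], [0, 0, 0, 0, 0.04]]' > rows.txt && python3 -m pendant rows.txt >/dev/null;python3 d.py
```

```text
t 13.5 [0.3931 0.2744 0.0601] [-1.7993e+02 -9.0000e-02 -1.2490e+01] gap 0.0499 F [-0.1  0.4  5.1] 29.9
t 13.7 [0.3933 0.2747 0.0599] [-1.7988e+02 -1.2000e-01 -1.2490e+01] gap 0.0494 F [-1.4  1.6  9.1] 30.0
```

```bash
echo '[[0, 0, 0, 0, 0.06], [0, 0, 0, 0, 0.092], [0, 0, 0, 0, 0.092], [0, 0, -0.02, 0, 0.092], [0, 0, -0.035, 0, 0.092], [0, 0, -0.035, 0, 0.092], [0.012, 0.014, 0, 0, 0.092], [0.022, 0.025, 0, 0, 0.092], [0.03, 0.035, 0, 0, 0.092], [0.03, 0.035, 0, 0, 0.092], [0.03, 0.035, 0, 0, 0.092], [0.03, 0.035, 0, 0, 0.092]]' > rows.txt && python3 -m pendant rows.txt >/dev/null; echo '[[0.03, 0.035, 0, 0, 0.092], [0.03, 0.035, 0, 0, 0.092], [0.022, 0.025, 0, 0, 0.092], [0.012, 0.014, 0, 0, 0.092], [0, 0, 0, 0, 0.092], [0, 0, 0, 0, 0.092]]' > rows.txt && python3 -m pendant rows.txt >/dev/null; python3 d.py .574 -.061 .0632
```

```text
t 15.5 [ 0.5716 -0.0601  0.1481] [-1.7998e+02  9.0000e-02 -1.2500e+01] gap 0.0916 F [ 0.1 -0.1  1.2] 0.0
tool d [0.0025 0.0004 0.0849]
```

```bash
echo '[[0.002, 0, 0.03, 0, 0.092], [0, 0, 0.03, 0, 0.092], [0, 0, 0.0245, 0, 0.092], [0, 0, 0, 0, 0.08], [0, 0, 0, 0, 0.055], [0, 0, 0, 0, 0.045], [0, 0, 0, 0, 0.04], [0, 0, 0, 0, 0.037], [0, 0, 0, 0, 0.035], [0, 0, 0, 0, 0.025], [0, 0, 0, 0, 0.025], [0, 0, 0, 0, 0.025]]' > rows.txt && python3 -m pendant rows.txt >/dev/null; python3 d.py;echo '[[0, 0, 0, 0, 0.025], [0, 0, 0, 0, 0.025]]' > rows.txt && python3 -m pendant rows.txt >/dev/null; python3 d.py
```

```text
t 16.7 [ 0.5744 -0.0614  0.0641] [ 1.80e+02 -3.00e-02 -1.25e+01] gap 0.0339 F [0.6 0.8 1.8] 29.8
t 16.9 [ 0.5744 -0.0614  0.0641] [ 1.80e+02 -2.00e-02 -1.25e+01] gap 0.0342 F [0.2 0.1 1.1] 29.8
```

```bash
echo '[[0, 0, -0.015, 0, 0.025], [0, 0, -0.02, 0, 0.025], [0, 0, -0.015, 0, 0.025], [-0.008, -0.014, 0, 0, 0.025], [-0.014, -0.026, 0, 0, 0.025], [-0.019, -0.034, 0, 0, 0.025], [-0.019, -0.034, 0, 0, 0.025], [-0.019, -0.034, 0, 0, 0.025], [-0.019, -0.034, 0, 0, 0.025], [-0.019, -0.034, 0, 0, 0.025], [-0.019, -0.034, 0, 0, 0.025], [-0.018, -0.032, 0, 0, 0.025]]' > rows.txt && python3 -m pendant rows.txt >/dev/null; echo '[[-0.013, -0.023, 0, 0, 0.025], [-0.0068, -0.012, 0, 0, 0.025], [0, 0, 0, 0, 0.025], [0, 0, 0, 0, 0.025]]' > rows.txt && python3 -m pendant rows.txt >/dev/null; python3 d.py .472 .280 .0601
```

```text
t 18.5 [0.4716 0.2792 0.1135] [ 1.7994e+02  3.0000e-02 -1.2480e+01] gap 0.034 F [-0.1 -1.2 -1.5] 29.8
tool d [ 0.0002 -0.0008  0.0534]
```

```bash
echo '[[0, 0, 0.02, 0, 0.025], [0, 0, 0.02, 0, 0.025], [0, 0, 0.01, 0, 0.025], [0, 0, 0.003, 0, 0.025], [0, 0, 0, 0, 0.025], [0, 0, 0.001, 0, 0.025], [0, 0, 0, 0, 0.025]]' > rows.txt && python3 -m pendant rows.txt >/dev/null; python3 d.py; echo '[[0, 0, 0.001, 0, 0.025], [0, 0, 0, 0, 0.025]]' > rows.txt && python3 -m pendant rows.txt >/dev/null;python3 d.py
```

```text
t 19.2 [0.4724 0.28   0.0606] [-1.7996e+02 -7.0000e-02 -1.2500e+01] gap 0.0338 F [-0.1  0.6 -1.4] 29.9
t 19.4 [0.4724 0.2802 0.0599] [-1.7995e+02 -9.0000e-02 -1.2490e+01] gap 0.0343 F [0.  0.2 3.9] 29.9
```

```bash
echo '[[0, 0, 0, 0, 0.05], [0, 0, 0, 0, 0.092], [0, 0, 0, 0, 0.092], [0, 0, -0.02, 0, 0.092], [0, 0, -0.035, 0, 0.092], [0, 0, -0.035, 0, 0.092]]' > rows.txt && python3 -m pendant rows.txt >/dev/null; python3 d.py
python3 - <<'E'
from h import *
T=camera("top");S=camera("scene")
A=cv2.resize(T["color"][165:290,200:340],(0,0),fx=3,fy=3,interpolation=cv2.INTER_CUBIC)
B=cv2.resize(S["color"][115:240,190:310],(0,0),fx=3,fy=3,interpolation=cv2.INTER_CUBIC)
cv2.imwrite("pics/c.png",np.hstack([A,B]))
E
```

```text
t 20.0 [0.4714 0.2797 0.1494] [ 1.7993e+02  9.0000e-02 -1.2500e+01] gap 0.0772 F [ 0.2  0.2 -0.3] 0.0
```

View pics/c.png

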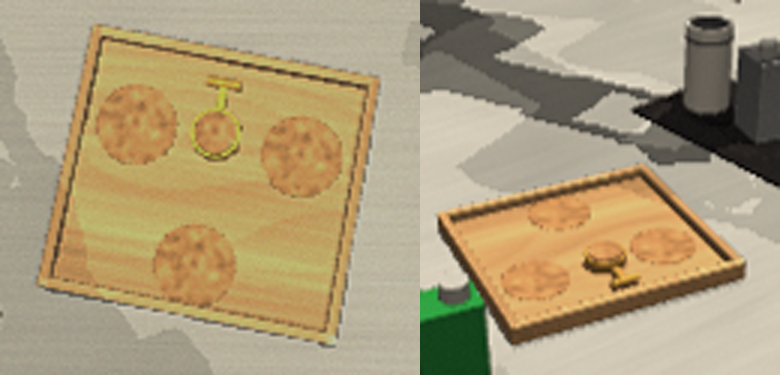

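```bash
python3 - <<'E'
from h import *
T=camera("top")
for u,v in((216,135),(216,134)):
  a=ray(T,200+u/3,165+v/3,.018);b=ray(T,200+225/3,165+84/3,.014);print(a,b,np.degrees(np.arctan2(*(b-a)[::-1])))
E
echo '[[0, 0, 0, -4.5, 0.07], [0, 0, 0, 0, 0.07], [0, 0, 0, 0, 0.07]]' > rows.txt && python3 -m pendant rows.txt >/dev/null; python3 d.py .586 .0015 .1
```

```text
[0.581482   0.00201522] [ 0.61882326 -0.00381908] -8.880252720368352
[0.58219272 0.00202674] [ 0.61882326 -0.00381908] -9.067301807498117
t 20.45 [0.4713 0.2797 0.1479] [ 1.7994e+02  9.0000e-02 -8.1000e+00] gap 0.073 F [ 0.   0.3 -0.5] 0.0
tool d [0.1527 0.2592 0.0479]
```

```bash
echo '[[0.008, 0.014, 0, 0, 0.07], [0.016, 0.027, 0, 0, 0.07], [0.021, 0.036, 0, 0, 0.07], [0.021, 0.036, 0, 0, 0.07], [0.021, 0.036, 0, 0, 0.07], [0.021, 0.036, 0.01, 0, 0.07], [0.021, 0.036, 0.02, 0, 0.07], [0.016, 0.025, 0.02, 0, 0.07], [0.0075, 0.0125, 0.02, 0, 0.07], [0, 0, 0.02, 0, 0.07], [0, 0, 0, 0, 0.07], [0, 0, 0, 0, 0.07]]' > rows.txt && python3 -m pendant rows.txt >/dev/null; python3 d.py .585 .0017 .0105
```

```text
t 21.65 [0.5867 0.0021 0.0589] [ 1.7999e+02  5.0000e-02 -8.0400e+00] gap 0.07 F [0.2 0.  0.6] 0.0
tool d [-0.0016  0.0006  0.0484]
```

```bash
echo '[[-0.0015, 0, 0.02, 0, 0.06], [0, 0, 0.018, 0, 0.055], [0, 0, 0.008, 0, 0.05], [0, 0, 0, 0, 0.05], [0, 0, 0, 0, 0.05]]' > rows.txt && python3 -m pendant rows.txt >/dev/null; python3 d.py .585 .0017 .0105;echo '[[0, 0, 0.0015, 0, 0.045], [0, 0, 0, 0, 0.04], [0, 0, 0, 0, 0.038], [0, 0, 0, 0, 0.036], [0, 0, 0, 0, 0.028], [0, 0, 0, 0, 0.028], [0, 0, 0, 0, 0.028], [0, 0, 0, 0, 0.028]]' > rows.txt && python3 -m pendant rows.txt >/dev/null; python3 d.py
```

```text
t 22.15 [0.5862 0.0029 0.0141] [ 1.7999e+02 -1.0000e-01 -7.9700e+00] gap 0.0504 F [-0.2 -0.2 -0.4] 0.0
tool d [-0.001   0.0014  0.0036]
t 22.95 [0.5856 0.0029 0.0118] [ 1.80e+02 -3.00e-02 -7.99e+00] gap 0.0343 F [1.  1.  3.7] 30.0
```

Run:
```python
from h import *
S=camera("scene")
cv2.imwrite("pics/e.png",cv2.resize(S["color"][130:240,190:310],(0,0),fx=5,fy=5,interpolation=cv2.INTER_CUBIC))
```

```text
(no output)
```

View pics/e.png

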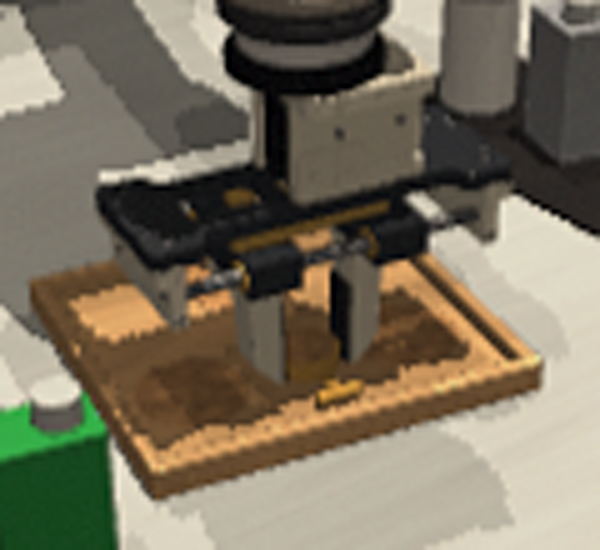

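Run:
```python
from h import *
S=camera("scene");p=manip.get_obs()["tcp_pos"];a=np.radians(-8);u=np.array([np.cos(a),np.sin(a)])
c=p[:2]; q=c+u*.037;w=np.array([-u[1],u[0]])*.012
tube=np.array([np.r_[q-w,.014],np.r_[q+w,.014]])
over(S,[circ(*c,.008,.018),circ(*c,.022,.018),tube],(235,180,50,45),10,"pics/f.png")
```

```text
(no output)
```

View pics/f.png

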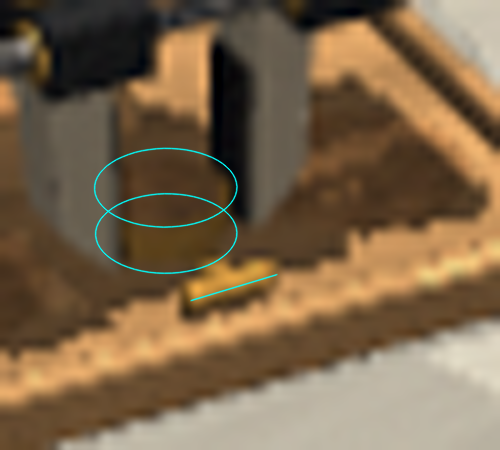

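```bash
python3 - <<'E'
from h import *
T=camera("top");tp=lambda x,y,z:ray(T,90+x/2.2,90+y/2.2,z)
print([tp(*a).round(3) for a in((632,245,.088),(590,278,.088),(632,310,.088),(672,285,.088))])
E
echo '[[0, 0, -0.01, 0, 0.028], [0, 0, -0.02, 0, 0.028], [0, 0, -0.03, 0, 0.028], [0, 0, -0.03, 0, 0.028], [0, 0, -0.02, 0, 0.028], [0, 0, 0, -7, 0.028], [0, 0, 0, -7, 0.028], [0, 0, 0, -7, 0.028], [0, 0, 0, -7, 0.028], [0, 0, 0, 0, 0.028], [0, 0, 0, 0, 0.028]]' > rows.txt && python3 -m pendant rows.txt >/dev/null; python3 d.py .457 -.2835 .115
```

```text
[array([ 0.593, -0.202]), array([ 0.563, -0.165]), array([ 0.535, -0.201]), array([ 0.558, -0.236])]
t 24.2 [0.5853 0.0028 0.1216] [1.800e+02 2.000e-02 1.982e+01] gap 0.0341 F [ 0.2  0.1 -0.1] 30.0
tool d [-0.2178  0.2259  0.0066]
```

```bash
echo '[[-0.011, 0.011, 0, 0, 0.028], [-0.02, 0.021, 0, 0, 0.028], [-0.025, 0.026, 0, 0, 0.028], [-0.025, 0.026, 0, 0, 0.028], [-0.025, 0.026, 0, 0, 0.028], [-0.025, 0.026, 0, 0, 0.028], [-0.025, 0.026, 0, 0, 0.028], [-0.025, 0.026, 0, 0, 0.028], [-0.02, 0.021, 0, 0, 0.028], [-0.012, 0.012, 0, 0, 0.028], [-0.005, 0.005, 0, 0, 0.028], [0, 0, 0, 0, 0.028]]' > rows.txt && python3 -m pendant rows.txt >/dev/null; python3 d.py .457 -.2835 .0095
```

```text
t 25.4 [ 0.4571 -0.2849  0.1215] [-1.800e+02  1.000e-02  1.985e+01] gap 0.0344 F [-0.2 -0.9 -0.5] 30.0
tool d [ 0.0004 -0.0014  0.112 ]
```

Run:
```python
from h import *
S=camera("scene");p=manip.get_obs()["tcp_pos"]
sh=[circ(.457,-.2835,.006,.045),circ(*p,.018)]
over(S,sh,(80,130,110,110),5,"pics/g.png")
```

```text
(no output)
```

View pics/g.png

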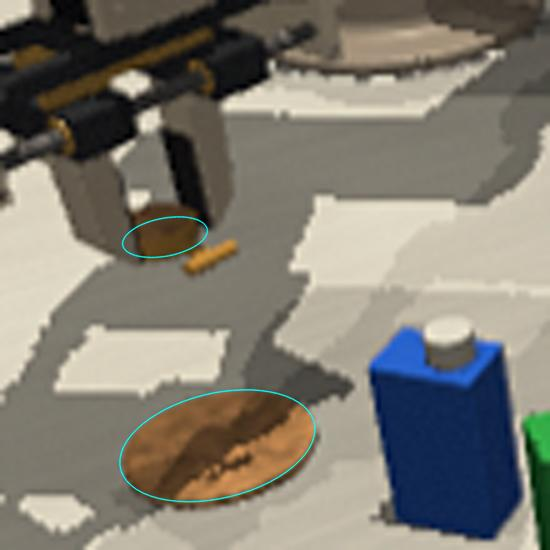

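```bash
echo '[[0.001, -0.001, 0.03, 0, 0.028], [0, 0, 0.035, 0, 0.028], [0, 0, 0.025, 0, 0.028], [0, 0, 0.015, 0, 0.028], [0, 0, 0.005, 0, 0.028], [0, 0, 0, 0, 0.028], [0, 0, 0, 0, 0.028]]' > rows.txt && python3 -m pendant rows.txt >/dev/null; python3 d.py .458 -.2835 .0095;echo '[[0, 0, 0.001, 0, 0.028], [0, 0, 0, 0, 0.028]]' > rows.txt && python3 -m pendant rows.txt >/dev/null; python3 d.py .458 -.2835 .0095
```

```text
t 26.15 [ 0.4592 -0.2828  0.0124] [ 1.7992e+02 -5.0000e-02  2.0040e+01] gap 0.0348 F [ 0.7  0.  -0.3] 30.0
tool d [-0.0014  0.0003  0.0029]
t 26.35 [ 0.4589 -0.283   0.0112] [ 1.7993e+02 -4.0000e-02  2.0010e+01] gap 0.0346 F [-0.5  0.2 -0.8] 30.0
tool d [-0.001   0.0002  0.0017]
```

```bash
echo '[[-0.001, 0, 0.001, 0, 0.028], [0, 0, 0, 0, 0.028]]' > rows.txt && python3 -m pendant rows.txt >/dev/null; python3 d.py ;echo '[[0, 0, 0.0007, 0, 0.028], [0, 0, 0, 0, 0.028]]' > rows.txt && python3 -m pendant rows.txt >/dev/null; python3 d.py .458 -.2835 .0095
```

```text
t 26.55 [ 0.4576 -0.2833  0.0098] [ 1.7997e+02 -2.0000e-02  2.0000e+01] gap 0.0344 F [-0.3 -0.7  0.8] 30.0
t 26.75 [ 0.4576 -0.2834  0.0097] [ 1.7996e+02 -1.0000e-02  2.0000e+01] gap 0.0348 F [-1.3  1.1  7.3] 30.0
tool d [0.0003 0.0003 0.0002]
```

Contact. Release, rise and return the yaw to −12.5.

```bash
echo '[[0, 0, 0, 0, 0.038], [0, 0, 0, 0, 0.05], [0, 0, 0, 0, 0.07], [0, 0, 0, 0, 0.07], [0, 0, -0.02, 0, 0.092], [0, 0, -0.04, 0, 0.092], [0, 0, -0.04, 0, 0.092], [0, 0, -0.04, 8.2, 0.092], [0, 0, 0, 8.1, 0.092], [0, 0, 0, 8.1, 0.092], [0, 0, 0, 8.1, 0.092], [0, 0, 0, 0, 0.092]]' > rows.txt && python3 -m pendant rows.txt >/dev/null; echo '[[0, 0, 0, 0, 0.092]]' > rows.txt && python3 -m pendant rows.txt>/dev/null; python3 d.py .4724 .2802 .15 .5 .02 .15
```

```text
t 28.05 [ 0.4575 -0.283   0.1487] [-1.7999e+02  1.0000e-02 -1.2280e+01] gap 0.0917 F [0.6 1.3 0.2] 0.0
tool d [-0.1052 -0.5535 -0.0013]
tool d [-0.0229 -0.3051 -0.0013]
```

```bash
echo '[[-0.004, -0.02, 0, 0.2, 0.092], [-0.007, -0.037, 0, 0, 0.092], [-0.008, -0.042, 0, 0, 0.092], [-0.008, -0.042, 0, 0, 0.092], [-0.008, -0.042, 0, 0, 0.092], [-0.008, -0.042, 0, 0, 0.092], [-0.008, -0.042, 0, 0, 0.092], [-0.008, -0.042, 0, 0, 0.092], [-0.008, -0.042, 0, 0, 0.092], [-0.008, -0.042, 0, 0, 0.092], [-0.008, -0.042, 0, 0, 0.092], [-0.008, -0.042, 0, 0, 0.092]]' > rows.txt && python3 -m pendant rows.txt >/dev/null; echo '[[-0.007, -0.037, 0, 0, 0.092], [-0.005, -0.025, 0, 0, 0.092], [-0.002, -0.014, 0, 0, 0.092], [0, 0, 0, 0, 0.092], [0, 0, 0, 0, 0.092]]' > rows.txt && python3 -m pendant rows.txt>/dev/null; python3 d.py .4724 .2802 .0602
python3 - <<'E'
from h import *
T=camera("top");S=camera("scene")
sh=[circ(.4542,-.2835,.006,.045),circ(.4542,-.2835,.02,.018)]
over(T,sh,(375,235,70,80),5,"pics/g1.png");over(S,[],(95,190,60,50),6,"pics/g2.png")
A=cv2.imread("pics/g1.png");B=cv2.resize(cv2.imread("pics/g2.png"),(440,400));cv2.imwrite("pics/g.png",np.hstack([A,B]))
E
```

```text
t 29.75 [0.4765 0.2786 0.1485] [ 1.7994e+02  2.0000e-02 -1.2640e+01] gap 0.0919 F [ 0.4 -0.1  0.3] 0.0
tool d [-0.0044 -0.0007  0.0883]
```

View pics/g.png

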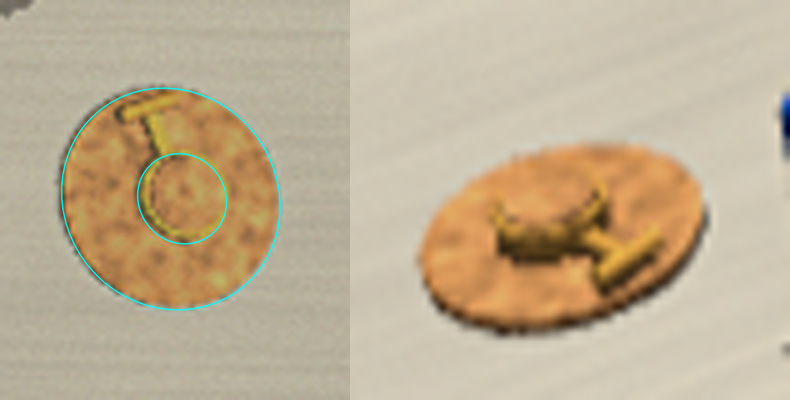

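The cup lies flat in the middle of the disc, cork side up, about 1–2 mm off centre. Next is the tin: its mat grip was at (.4724,.2802,.0599), and its caddy grip at (.5744,−.0614,.0641).

```bash
echo '[[-0.0043, -0.0007, 0.03, -0.1, 0.092], [0, 0, 0.03, 0, 0.092], [0, 0, 0.028, 0, 0.092], [0, 0, 0, 0, 0.07], [0, 0, 0, 0, 0.05], [0, 0, 0, 0, 0.043], [0, 0, 0, 0, 0.038], [0, 0, 0, 0, 0.035], [0, 0, 0, 0, 0.025], [0, 0, 0, 0, 0.025], [0, 0, 0, 0, 0.025], [0, 0, 0, 0, 0.025]]' > rows.txt && python3 -m pendant rows.txt >/dev/null; python3 d.py .4724 .2802 .06; echo '[[0, 0, 0, 0, 0.025]]' > rows.txt && python3 -m pendant rows.txt >/dev/null; python3 d.py .5744 -.0614 .06
```

```text
t 31.05 [0.4726 0.2811 0.0609] [ 1.800e+02 -1.000e-02 -1.259e+01] gap 0.0335 F [ 0.1 -0.3  1.7] 30.0
tool d [0.     0.0009 0.0009]
t 31.15 [0.4726 0.2811 0.0609] [ 1.800e+02 -1.000e-02 -1.259e+01] gap 0.0336 F [ 0.1 -0.2  2.3] 30.0
tool d [0.174  0.3121 0.0009]
```

```bash
echo '[[0, 0, -0.015, 0, 0.025], [0, 0, -0.025, 0, 0.025], [0, 0, -0.02, 0, 0.025], [0.008, 0.014, 0, 0, 0.025], [0.014, 0.026, 0, 0, 0.025], [0.019, 0.034, 0, 0, 0.025], [0.019, 0.034, 0, 0, 0.025], [0.019, 0.034, 0, 0, 0.025], [0.019, 0.034, 0, 0, 0.025], [0.019, 0.034, 0, 0, 0.025], [0.019, 0.034, 0, 0, 0.025], [0.018, 0.032, 0, 0, 0.025]]' > rows.txt && python3 -m pendant rows.txt >/dev/null; echo '[[0.013, 0.023, 0, 0, 0.025], [0.007, 0.0131, 0, 0, 0.025], [0, 0, 0, 0, 0.025], [0, 0, 0, 0, 0.025]]' > rows.txt && python3 -m pendant rows.txt >/dev/null; python3 d.py .5744 -.0614 .0651
```

```text
t 32.75 [ 0.5735 -0.061   0.1201] [-1.7998e+02  1.0000e-01 -1.2610e+01] gap 0.0336 F [-0.3  0.5 -2.1] 30.0
tool d [0.0009 0.0002 0.055 ]
```

```bash
echo '[[0, 0, 0.02, 0, 0.025], [0, 0, 0.02, 0, 0.025], [0, 0, 0.012, 0, 0.025], [0, 0, 0.002, 0, 0.025], [0, 0, 0, 0, 0.025], [0, 0, 0, 0, 0.025]]' > rows.txt && python3 -m pendant rows.txt >/dev/null; python3 d.py .5744 -.0614 .0651; echo '[[0, 0, 0.001, 0, 0.025], [0, 0, 0, 0, 0.025]]' > rows.txt && python3 -m pendant rows.txt >/dev/null; python3 d.py .5744 -.0614 .0651
```

```text
t 33.35 [ 0.5749 -0.0613  0.0677] [ 1.800e+02 -9.000e-02 -1.257e+01] gap 0.0339 F [-0.   0.9 -1.6] 30.0
tool d [-0.0005  0.0002  0.0026]
t 33.55 [ 0.5746 -0.0615  0.0663] [ 1.80e+02 -6.00e-02 -1.26e+01] gap 0.0337 F [ 0.1  0.9 -1.7] 30.0
tool d [-0.0002 -0.0001  0.0012]
```

```bash
echo '[[0, 0, 0.001, 0, 0.025], [0, 0, 0, 0, 0.025]]' > rows.txt && python3 -m pendant rows.txt >/dev/null; python3 d.py .5744 -.0614 .0651; echo '[[0, 0, 0.0007, 0, 0.025], [0, 0, 0, 0, 0.025]]' > rows.txt && python3 -m pendant rows.txt >/dev/null; python3 d.py .5744 -.0614 .0651
```

```text
t 33.75 [ 0.5744 -0.0616  0.0649] [ 1.80e+02 -2.00e-02 -1.26e+01] gap 0.0337 F [ 0.2  0.5 -1.1] 30.0
tool d [-0.     -0.0002 -0.0002]
t 33.95 [ 0.5745 -0.0616  0.0649] [ 1.7999e+02 -4.0000e-02 -1.2600e+01] gap 0.0341 F [-2.2  0.1  4.6] 30.0
tool d [-0.0001 -0.0002 -0.0002]
```

```bash
echo '[[0, 0, 0, 0, 0.05], [0, 0, 0, 0, 0.092], [0, 0, 0, 0, 0.092], [0, 0, -0.02, 0, 0.092], [0, 0, -0.035, 0, 0.092], [0, 0, -0.03, 0, 0.092], [-0.012, -0.014, 0, 0, 0.092], [-0.022, -0.025, 0, 0, 0.092], [-0.03, -0.035, 0, 0, 0.092], [-0.03, -0.035, 0, 0, 0.092], [-0.03, -0.035, 0, 0, 0.092], [-0.03, -0.035, 0, 0, 0.092]]' > rows.txt && python3 -m pendant rows.txt >/dev/null; echo '[[-0.03, -0.035, 0, 0, 0.092], [-0.03, -0.035, 0, 0, 0.092], [-0.022, -0.025, 0, 0, 0.092], [-0.013, -0.014, 0, 0, 0.092], [0, 0, 0, 0, 0.092], [0, 0, 0, 0, 0.092]]' > rows.txt && python3 -m pendant rows.txt >/dev/null; python3 d.py .3932 .2745 .0602
```

```text
t 35.75 [0.3942 0.2739 0.1491] [ 1.7998e+02 -2.0000e-02 -1.2520e+01] gap 0.0921 F [ 0.8 -0.3  0. ] 0.0
tool d [-0.0011 -0.0004  0.0889]
```

```bash
echo '[[-0.001, -0.0004, 0.03, 0, 0.092], [0, 0, 0.03, 0, 0.092], [0, 0, 0.028, 0, 0.092], [0, 0, 0, 0, 0.08], [0, 0, 0, 0, 0.06], [0, 0, 0, 0, 0.055], [0, 0, 0, 0, 0.052], [0, 0, 0, 0, 0.05], [0, 0, 0, 0, 0.04], [0, 0, 0, 0, 0.04], [0, 0, 0, 0, 0.04], [0, 0, 0, 0, 0.04]]' > rows.txt && python3 -m pendant rows.txt >/dev/null; echo '[[0, 0, 0, 0, 0.04]]' > rows.txt && python3 -m pendant rows.txt >/dev/null; python3 d.py .3932 .2745 .06 .4924 .0126 .06
```

```text
t 37.05 [0.3937 0.2748 0.0617] [-1.7996e+02 -7.0000e-02 -1.2580e+01] gap 0.0496 F [-1.1  0.4  6.1] 30.0
tool d [-0.0004  0.0003  0.0017]
tool d [0.1535 0.2343 0.0017]
```

```bash
echo '[[0, 0, -0.015, 0, 0.04], [0, 0, -0.025, 0, 0.04], [0, 0, -0.02, 0, 0.04], [0.008, 0.012, 0, 0, 0.04], [0.016, 0.025, 0, 0, 0.04], [0.02, 0.03, 0, 0, 0.04], [0.022, 0.033, 0, 0, 0.04], [0.022, 0.033, 0, 0, 0.04], [0.022, 0.033, 0, 0, 0.04], [0.02, 0.031, 0, 0, 0.04], [0.016, 0.025, 0, 0, 0.04], [0.008, 0.0123, 0, 0, 0.04]]' > rows.txt && python3 -m pendant rows.txt >/dev/null; echo '[[0, 0, 0, 0, 0.04], [0, 0, 0, 0, 0.04]]' > rows.txt && python3 -m pendant rows.txt >/dev/null; python3 d.py .4929 .0126 .066
```

```text
t 38.45 [0.4918 0.0129 0.1208] [-1.7999e+02  8.0000e-02 -1.2610e+01] gap 0.0498 F [-0.8  0.2 -1.8] 30.0
tool d [0.0011 0.     0.0548]
```

```bash
echo '[[0, 0, 0.02, 0, 0.04], [0, 0, 0.02, 0, 0.04], [0, 0, 0.012, 0, 0.04], [0, 0, 0.002, 0, 0.04], [0, 0, 0.001, 0, 0.04], [0, 0, 0, 0, 0.04], [0, 0, 0, 0, 0.04]]' > rows.txt && python3 -m pendant rows.txt >/dev/null; python3 d.py .4929 .0126 .066; echo '[[0, 0, 0.001, 0, 0.04], [0, 0, 0, 0, 0.04]]' > rows.txt && python3 -m pendant rows.txt >/dev/null; python3 d.py .4929 .0126 .066
```

```text
t 39.15 [0.4955 0.013  0.0674] [-179.96   -0.44  -12.51] gap 0.0495 F [ 6.4 -1.  -1.6] 30.0
tool d [-0.0024  0.001   0.0014]
t 39.35 [0.4955 0.013  0.0665] [-179.95   -0.45  -12.51] gap 0.0497 F [ 6.9 -2.3 -0.2] 30.0
tool d [-0.0025  0.001   0.0005]
```

Run:
```python
from h import *
S=camera("scene");T=camera("top")
sh=[circ(.4924,.0126,.103,.025),circ(.4924,.0126,.008,.025)]
over(S,sh,(205,125,80,80),7,"pics/i1.png")
cv2.imwrite("pics/i.png",cv2.imread("pics/i1.png"))
```

```text
(no output)
```

View pics/i.png

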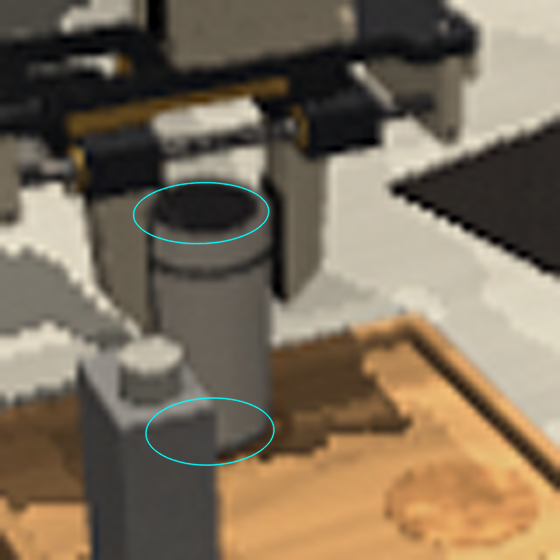

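```bash
python3 -c "
from bench import manip;o=manip.get_obs();print(o['torque'],o['contact_force'])"; echo '[[0.001, 0, -0.004, 0, 0.04], [0, 0, 0, 0, 0.04], [0, 0, 0, 0, 0.04]]' > rows.txt && python3 -m pendant rows.txt >/dev/null; python3 d.py; python3 -c "
from bench import manip;o=manip.get_obs();print(o['torque'],o['contact_force'])"
```

```text
[-0.22558175 -1.43794999  0.04794898] [ 6.52860047 -1.08780559  0.46300967]
t 39.75 [0.4951 0.0128 0.07  ] [-179.96   -0.26  -12.55] gap 0.0494 F [5.4 0.7 1. ] 30.0
[ 0.15068956 -1.16695342 -0.0312337 ] [5.39152105 0.68881323 1.01280815]
```

The can's foot is rubbing the near rim: Fx is about 6 N and the moment puts the contact at its base. I'll ease it +x, set it down, then compare with the original picture.

```bash
echo '[[0.0015, 0, 0, 0, 0.04], [0, 0, 0, 0, 0.04], [0, 0, 0, 0, 0.04]]' > rows.txt && python3 -m pendant rows.txt >/dev/null; python3 d.py; echo '[[0.0015, 0, 0, 0, 0.04], [0, 0, 0, 0, 0.04], [0, 0, 0, 0, 0.04]]' > rows.txt && python3 -m pendant rows.txt >/dev/null; python3 d.py
```

```text
t 40.05 [0.4953 0.0121 0.0693] [-1.7998e+02 -7.0000e-02 -1.2590e+01] gap 0.0495 F [5.3 1.7 0.7] 30.0
t 40.35 [0.4958 0.0114 0.0688] [ 1.7999e+02  8.0000e-02 -1.2600e+01] gap 0.0497 F [ 2.4  0.9 -1.6] 30.0
```

```bash
echo '[[0.0008, 0, 0.002, 0, 0.04], [0, 0, 0, 0, 0.04], [0, 0, 0, 0, 0.04]]' > rows.txt && python3 -m pendant rows.txt >/dev/null; python3 d.py; echo '[[0, 0, 0.001, 0, 0.04], [0, 0, 0, 0, 0.04], [0, 0, 0, 0, 0.04]]' > rows.txt && python3 -m pendant rows.txt >/dev/null; python3 d.py
```

```text
t 40.65 [0.4962 0.0112 0.0666] [ 1.7998e+02  1.2000e-01 -1.2590e+01] gap 0.0495 F [ 0.6  1.3 -1.8] 30.0
t 40.95 [0.4969 0.0112 0.066 ] [ 1.7999e+02  2.0000e-02 -1.2600e+01] gap 0.05 F [ 0.  -1.1 -0.9] 30.0
```

```bash
echo '[[0, -0.001, 0.0007, 0, 0.04], [0, 0, 0, 0, 0.04], [0, 0, 0, 0, 0.04]]' > rows.txt && python3 -m pendant rows.txt >/dev/null; python3 d.py; echo '[[0, 0, 0.0007, 0, 0.04], [0, 0, 0, 0, 0.04], [0, 0, 0, 0, 0.04]]' > rows.txt && python3 -m pendant rows.txt >/dev/null; python3 d.py
```

```text
t 41.25 [0.4973 0.0122 0.0654] [179.99   0.   -12.59] gap 0.0495 F [-0.3 -0.4 -1.9] 30.0
t 41.55 [0.4973 0.0122 0.0647] [180.   -0.  -12.6] gap 0.0496 F [ 0.3  0.  -1.5] 30.0
```

```bash
echo '[[0, 0, 0.0007, 0, 0.04], [0, 0, 0, 0, 0.04]]' > rows.txt && python3 -m pendant rows.txt >/dev/null; python3 d.py; echo '[[0, 0, 0.0007, 0, 0.04], [0, 0, 0, 0, 0.04]]' > rows.txt && python3 -m pendant rows.txt >/dev/null; python3 d.py;echo '[[0, 0, 0.0007, 0, 0.04], [0, 0, 0, 0, 0.04]]' > rows.txt && python3 -m pendant rows.txt >/dev/null; python3 d.py
```

```text
t 41.75 [0.4974 0.0122 0.0643] [ 1.80e+02 -2.00e-02 -1.26e+01] gap 0.0495 F [-1.5  0.7  1.4] 30.0
t 41.95 [0.4975 0.0122 0.0642] [ 1.800e+02 -4.000e-02 -1.259e+01] gap 0.0497 F [-2.3 -0.2  8.1] 30.0
t 42.15 [0.4975 0.0122 0.0641] [ 1.800e+02 -7.000e-02 -1.259e+01] gap 0.0496 F [-5.   0.6 15.1] 30.0
```

```bash
echo '[[0, 0, 0, 0, 0.06], [0, 0, 0, 0, 0.092], [0, 0, 0, 0, 0.092], [0, 0, -0.02, 0, 0.092], [0, 0, -0.035, 0, 0.092], [0, 0, -0.03, 0, 0.092], [0, -0.02, 0, 0, 0.092], [0, -0.035, 0, 0, 0.092], [0, -0.04, 0, 0, 0.092], [0, -0.045, 0, 0, 0.092], [0, -0.045, 0, 0, 0.092], [0, -0.04, 0, 0, 0.092]]' > rows.txt && python3 -m pendant rows.txt >/dev/null; echo '[[-0.004, -0.035, 0, 0, 0.092], [-0.003, -0.019, 0, 0, 0.092], [0, 0, 0, 0, 0.092], [0, 0, 0, 0, 0.092]]' > rows.txt && python3 -m pendant rows.txt >/dev/null; python3 d.py .552 .2863 .0606
python3 - <<'E'
from h import *
T=camera("top");a=cv2.imread("pics/top0.png");b=T["color"];cv2.imwrite("pics/top1.png",b)
for n in("can","tin"): print(n,[(round(d["score"],2),np.round(np.array(d["rect"])*[512,384,512,384],1)) for d in look_for("top",n)][:3])
# can opening: dark disc; tin cap: template shift via phase correlation
f=6
for n,(x,y,w,h) in {"can":(245,232,42,42),"tin":(286,188,38,44),"caddycorner":(296,250,36,36)}.items():
    A=cv2.cvtColor(a[y:y+h,x:x+w],6).astype(np.float32);B=cv2.cvtColor(b[y:y+h,x:x+w],6).astype(np.float32)
    print(n,cv2.phaseCorrelate(A,B,cv2.createHanningWindow((w,h),cv2.CV_32F)))
r=lambda q:cv2.resize(q[175:285,225:330],(0,0),fx=3.7,fy=3.7,interpolation=cv2.INTER_CUBIC)
cv2.imwrite("pics/j.png",np.hstack([r(a),r(b)]))
E
```

```text
t 43.75 [0.551  0.2858 0.1469] [ 1.7994e+02  5.0000e-02 -1.2550e+01] gap 0.0919 F [ 0.9 -1.  -0.5] 0.0
tool d [ 0.0009 -0.0007  0.0863]
can [(0.73, array([251.9, 240. ,  29.1,  27.9]))]
tin [(0.84, array([292.8, 198.6,  25.7,  29.5])), (0.82, array([362.3, 203. ,  32.6,  30. ])), (0.63, array([339.6, 161.1,  38.4,  29.7]))]
can ((1.6875846071923313, 1.0978607476555098), 0.9509562042613088)
tin ((1.1505728355571208, 0.6088959362064372), 0.9486973481708103)
caddycorner ((0.033123362457342154, -0.045442924426293274), 1.0406879762440553)
```

View pics/j.png

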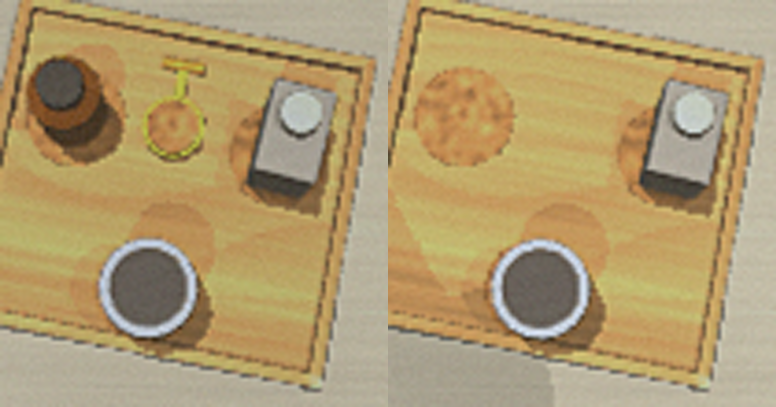

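The can and tin each sit ~1–1.7 px right of (and slightly below) where they started, i.e. ~2–3 mm. I'll measure this precisely and correct it.

```bash
cat > shift.py <<'E'
import sys
from h import *
a=cv2.imread("pics/top0.png")
def shift(b,box,T,z):
    x,y,w,h=box;f=8;m=5
    A=cv2.resize(a[y:y+h,x:x+w],None,fx=f,fy=f,interpolation=cv2.INTER_CUBIC);B=cv2.resize(b[y-m:y+h+m,x-m:x+w+m],None,fx=f,fy=f,interpolation=cv2.INTER_CUBIC)
    _,s,_,l=cv2.minMaxLoc(cv2.matchTemplate(B,A,cv2.TM_CCOEFF_NORMED));d=np.array(l)/f-m
    c=np.array([x+w/2,y+h/2]);return d,round(s,3),((ray(T,*(c+d),z)-ray(T,*c,z))*1000).round(1)
BX={"can":((250,238,31,31),.103),"tin":((298,197,18,18),.110),"bottle":((229,188,24,20),.115)}
if __name__=="__main__":
    T=camera("top")
    for n in sys.argv[1:]: print(n,*shift(T["color"],BX[n][0],T,BX[n][1]))
E
python3 shift.py can tin
```

```text
can [1.125 0.25 ] 0.965 [-0.4 -2.1]
tin [1.125 0.125] 0.957 [-0.2 -2.1]
```

```bash
echo '[[0.0009, -0.0006, 0.03, 0, 0.092], [0, 0, 0.03, 0, 0.092], [0, 0, 0.0255, 0, 0.092], [0, 0, 0, 0, 0.07], [0, 0, 0, 0, 0.05], [0, 0, 0, 0, 0.045], [0, 0, 0, 0, 0.042], [0, 0, 0, 0, 0.04], [0, 0, 0, 0, 0.03], [0, 0, 0, 0, 0.03], [0, 0, 0, 0, 0.03], [0, 0, 0, 0, 0.03]]' > rows.txt && python3 -m pendant rows.txt >/dev/null; python3 d.py .552 .2863 .0606; echo '[[0, 0, 0, 0, 0.03]]' > rows.txt && python3 -m pendant rows.txt >/dev/null; python3 d.py .5928 .0625 .06
```

```text
t 45.15 [0.5525 0.2865 0.0624] [-1.7999e+02 -3.0000e-02 -1.2590e+01] gap 0.0392 F [0.1 0.6 2.4] 29.9
tool d [-0.0004  0.0003  0.0018]
t 45.25 [0.5525 0.2865 0.0624] [-1.7999e+02 -3.0000e-02 -1.2590e+01] gap 0.0391 F [-0.3 -0.5  3.1] 29.9
tool d [0.0882 0.2098 0.0024]
```

```bash
echo '[[0, 0, -0.015, 0, 0.03], [0, 0, -0.025, 0, 0.03], [0, 0, -0.02, 0, 0.03], [0.005, 0.012, 0, 0, 0.03], [0.009, 0.022, 0, 0, 0.03], [0.012, 0.028, 0, 0, 0.03], [0.013, 0.03, 0, 0, 0.03], [0.013, 0.03, 0, 0, 0.03], [0.013, 0.03, 0, 0, 0.03], [0.011, 0.027, 0, 0, 0.03], [0.008, 0.019, 0, 0, 0.03], [0.0045, 0.011, 0, 0, 0.03]]' > rows.txt && python3 -m pendant rows.txt >/dev/null; echo '[[0, 0, 0, 0, 0.03], [0, 0, 0, 0, 0.03]]' > rows.txt && python3 -m pendant rows.txt >/dev/null; python3 d.py .5932 .063 .0665
```

```text
t 46.65 [0.5926 0.0634 0.1214] [-1.800e+02  7.000e-02 -1.262e+01] gap 0.0392 F [ 0.   0.9 -2.8] 29.9
tool d [0.0007 0.0003 0.0549]
```

```bash
echo '[[0, 0, 0.02, 0, 0.03], [0, 0, 0.02, 0, 0.03], [0, 0, 0.012, 0, 0.03], [0, 0, 0.003, 0, 0.03], [0, 0, 0, 0, 0.03], [0, 0, 0.001, 0, 0.03], [0, 0, 0, 0, 0.03]]' > rows.txt && python3 -m pendant rows.txt >/dev/null; python3 d.py .5932 .063 .0665; echo '[[0, 0, 0.001, 0, 0.03], [0, 0, 0, 0, 0.03]]' > rows.txt && python3 -m pendant rows.txt >/dev/null; python3 d.py
```

```text
t 47.35 [0.5933 0.0633 0.0664] [-1.800e+02 -4.000e-02 -1.257e+01] gap 0.0391 F [ 0.1 -0.3 -2. ] 29.9
tool d [-0.0001  0.0004 -0.0001]
t 47.55 [0.5937 0.0632 0.0663] [-1.7998e+02 -1.0000e-01 -1.2600e+01] gap 0.0391 F [-1.4  0.5  5.1] 30.0
```

```bash
echo '[[0, 0, 0, 0, 0.05], [0, 0, 0, 0, 0.092], [0, 0, 0, 0, 0.092], [0, 0, -0.02, 0, 0.092], [0, 0, -0.035, 0, 0.092], [0, 0, -0.03, 0, 0.092], [0.001, 0.016, 0, 0, 0.092], [0.002, 0.03, 0, 0, 0.092], [0.002, 0.034, 0, 0, 0.092], [0.002, 0.03, 0, 0, 0.092], [0.0015, 0.016, 0, 0, 0.092], [0, 0, 0, 0, 0.092]]' > rows.txt && python3 -m pendant rows.txt >/dev/null; echo '[[0, 0, 0, 0, 0.092], [0, 0, 0, 0, 0.092]]' > rows.txt && python3 -m pendant rows.txt >/dev/null; python3 d.py .5745 -.0616 .066
```

```text
t 48.95 [ 0.574  -0.0605  0.1499] [-1.7998e+02  2.0000e-02 -1.2530e+01] gap 0.092 F [ 0.7 -0.7 -0.2] 0.0
tool d [0.0007 0.0009 0.0839]
```

```bash
echo '[[0.0006, 0.0007, 0.03, 0, 0.092], [0, 0, 0.03, 0, 0.092], [0, 0, 0.023, 0, 0.092], [0, 0, 0, 0, 0.08], [0, 0, 0, 0, 0.055], [0, 0, 0, 0, 0.045], [0, 0, 0, 0, 0.04], [0, 0, 0, 0, 0.037], [0, 0, 0, 0, 0.035], [0, 0, 0, 0, 0.025], [0, 0, 0, 0, 0.025], [0, 0, 0, 0, 0.025]]' > rows.txt && python3 -m pendant rows.txt >/dev/null;python3 d.py; echo '[[0, 0, 0, 0, 0.025], [0, 0, -0.004, 0, 0.025], [0, 0, 0, 0, 0.025], [0.0, -0.0022, 0, 0, 0.025], [0, 0, 0, 0, 0.025], [0, 0, 0.003, 0, 0.025], [0, 0, 0, 0, 0.025]]' > rows.txt && python3 -m pendant rows.txt >/dev/null; python3 d.py
```

```text
t 50.15 [ 0.5744 -0.0625  0.0672] [ 1.80e+02 -1.00e-02 -1.26e+01] gap 0.0341 F [0.  0.3 1.1] 30.0
t 50.85 [ 0.5745 -0.0603  0.0675] [ 1.7999e+02  5.0000e-02 -1.2590e+01] gap 0.0342 F [-0.5 -0.5 -1.7] 30.0
```

```bash
echo '[[0, -0.0008, 0.0005, 0, 0.025], [0, 0, 0, 0, 0.025], [0, 0, 0.0007, 0, 0.025], [0, 0, 0, 0, 0.025]]' > rows.txt && python3 -m pendant rows.txt >/dev/null; python3 d.py; echo '[[0, 0, 0.0006, 0, 0.025], [0, 0, 0, 0, 0.025]]' > rows.txt && python3 -m pendant rows.txt >/dev/null; python3 d.py
```

```text
t 51.25 [ 0.5752 -0.0596  0.0672] [ 1.800e+02 -3.000e-02 -1.259e+01] gap 0.0338 F [-1.1  0.5  0.7] 30.0
t 51.45 [ 0.5752 -0.0596  0.0672] [ 1.800e+02 -5.000e-02 -1.259e+01] gap 0.0337 F [-1.8  0.5  6.1] 30.0
```

```bash
echo '[[0, 0, 0, 0, 0.05], [0, 0, 0, 0, 0.092], [0, 0, 0, 0, 0.092], [0, 0, -0.02, 0, 0.092], [0, 0, -0.035, 0, 0.092], [0, 0, -0.03, 0, 0.092], [-0.015, -0.008, 0, 0, 0.092], [-0.025, -0.015, 0, 0, 0.092], [-0.025, -0.015, 0, 0, 0.092], [-0.017, -0.01, 0, 0, 0.092], [-0.0095, -0.0052, 0, 0, 0.092], [0, 0, 0, 0, 0.092]]' > rows.txt && python3 -m pendant rows.txt >/dev/null; echo '[[0, 0, 0, 0, 0.092], [0, 0, 0, 0, 0.092]]' > rows.txt && python3 -m pendant rows.txt >/dev/null; python3 d.py .4975 .0122 .066
```

```text
t 52.85 [0.4982 0.0116 0.1513] [ 1.7999e+02 -4.0000e-02 -1.2630e+01] gap 0.0916 F [ 0.6 -0.   0.6] 0.0
tool d [-0.0008 -0.0004  0.0853]
```

```bash
echo '[[-0.004, 0.0004, 0.03, 0, 0.092], [0, 0, 0.03, 0, 0.092], [0, 0, 0.0245, 0, 0.092], [0, 0, 0, 0, 0.08], [0, 0, 0, 0, 0.06], [0, 0, 0, 0, 0.055], [0, 0, 0, 0, 0.052], [0, 0, 0, 0, 0.05], [0, 0, 0, 0, 0.04], [0, 0, 0, 0, 0.04], [0, 0, 0, 0, 0.04], [0, 0, 0, 0, 0.04]]' > rows.txt && python3 -m pendant rows.txt >/dev/null;python3 d.py; echo '[[0, 0, 0, 0, 0.04], [0, 0, -0.004, 0, 0.04], [0, 0, 0, 0, 0.04], [0.0, -0.0022, 0, 0, 0.04], [0, 0, 0, 0, 0.04], [0, 0, 0.003, 0, 0.04], [0, 0, 0, 0, 0.04]]' > rows.txt && python3 -m pendant rows.txt >/dev/null; python3 d.py
```

```text
t 54.05 [0.4938 0.0128 0.0674] [ 1.800e+02 -7.000e-02 -1.259e+01] gap 0.0494 F [-0.6  0.1  5.4] 30.0
t 54.75 [0.4938 0.015  0.0675] [ 1.7999e+02  1.0000e-02 -1.2590e+01] gap 0.0496 F [ 0.3 -0.7 -2.1] 30.0
```

```bash
echo '[[0, 0.0004, 0.0008, 0, 0.04], [0, 0, 0, 0, 0.04], [0, 0, 0.0008, 0, 0.04], [0, 0, 0, 0, 0.04]]' > rows.txt && python3 -m pendant rows.txt >/dev/null; python3 d.py; echo '[[0, 0, 0.0008, 0, 0.04], [0, 0, 0, 0, 0.04]]' > rows.txt && python3 -m pendant rows.txt >/dev/null; python3 d.py
```

```text
t 55.15 [0.4939 0.0149 0.0674] [-1.7997e+02 -5.0000e-02 -1.2590e+01] gap 0.0492 F [-3.4  2.2 11.6] 30.0
t 55.35 [0.494  0.0149 0.0674] [-1.7997e+02 -8.0000e-02 -1.2590e+01] gap 0.0494 F [-6.2  3.4 20.6] 30.0
```

```bash
echo '[[0, 0, -0.001, 0, 0.04], [0, 0, 0, 0, 0.06], [0, 0, 0, 0, 0.092], [0, 0, 0, 0, 0.092], [0, 0, -0.02, 0, 0.092], [0, 0, -0.035, 0, 0.092], [0, 0, -0.03, 0, 0.092], [0, -0.03, 0, 0, 0.092], [0, -0.045, 0, 0, 0.092], [0, -0.045, 0, 0, 0.092], [0, -0.045, 0, 0, 0.092], [0, -0.045, 0, 0, 0.092]]' > rows.txt && python3 -m pendant rows.txt >/dev/null; echo '[[0, -0.03, 0, 0, 0.092], [0, 0, 0, 0, 0.092], [0, 0, 0, 0, 0.092]]' > rows.txt && python3 -m pendant rows.txt >/dev/null; python3 d.py; python3 shift.py can tin bottle
python3 - <<'E'
from h import *
T=camera("top");S=camera("scene")
A=T["color"][90:340,90:450];B=S["color"][120:300,90:390]
A=cv2.resize(A,(540,375),interpolation=cv2.INTER_CUBIC)
cv2.imwrite("pics/k.png",np.vstack([cv2.resize(A,(400,278)),cv2.resize(B,(400,240))]))
E
```

```text
t 56.85 [0.5457 0.2489 0.1506] [ 1.7993e+02  6.0000e-02 -1.2510e+01] gap 0.0917 F [ 0.6 -0.3 -0.8] 0.0
can [0.    0.375] 0.971 [-0.7 -0. ]
tin [-0.25  -0.125] 0.959 [0.2 0.5]
bottle [-0.25   0.125] 0.937 [-0.2  0.5]
```

View pics/k.png

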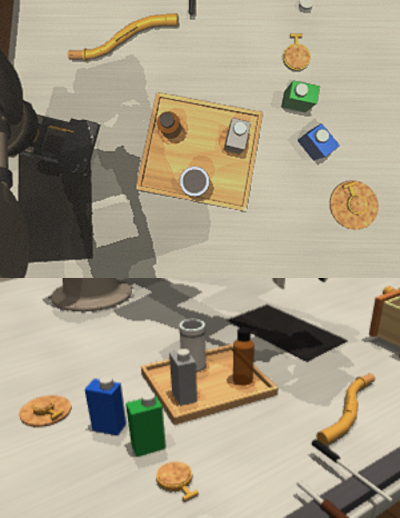

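All three containers stand upright within 1 mm of where they started. The cup lies centred on the disc, and the saxophone neck and larger cup haven't moved. The gripper is open and clear of everything, so I'm handing in.

```bash
python3 -c "
from bench import manip;print(manip.close_job())"
```

```text
the job is handed in; nothing more can be done
None
```

The job is done and handed in at about 57 s: the small cup lies cork side up, within about 2 mm of the cork disc's middle, and the bottle, can and tin are back upright within 1 mm of where they stood, though the can's foot rubbed the caddy rim at about 7 N on its way back.

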